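Check the weld's heat, then clamp it by four clicks and hold

TASK

Take the stick thermometer out of its cradle, hold it steady lens-down about 8 cm above the middle of the weld bead for a good second and a half without touching the work, and stand it back in its cradle. Then turn the clamp's lever clockwise by exactly four clicks, never on over the fifth, leaving the things around where they are. Finish while still holding the lever there: it springs back if let go.

Things in the scene. Friction and masses are not known exactly. Their poses are not given: they have to be found in the camera images.
- thermometer: Stick infrared thermometer: black upright cylinder, 30 mm diameter, 150 mm tall, about 0.16 kg. Origin: centre of the lens face at its foot; z up the stick, so it looks along -z. Starts lens-down in the cradle's cup, 96 mm of it above the rim; grip near the top. It reads in one second, gripped and still, the bead's middle within 18 mm of its line of sight and 30 to 140 mm from the lens.
- cradle: Grey plastic cradle fixed to the bench: a 90 x 90 x 6 mm foot with a round upright cup, outer diameter about 50 mm, rim 60 mm above the bench, bore about 40 mm diameter, inner floor 6 mm above the bench. Origin: centre of the underside, z up.
- fixture: Steel clamping fixture fixed to the bench. Origin: centre of the underside of its base (200 mm along x, 240 mm along y), z up. On it a flat steel plate, top 25 mm up, with a weld bead along x at y = +75 mm. A grey C-arm carries the clamp spindle at x = 0, y = -30 mm; on the arm lies a 148 mm disc, top 100 mm up, with an arc of six round studs, and over it the lever.
- bead (a point): Middle of the weld bead on the plate, on the bead's top, 28 mm above the bench; axes as the fixture.
- hub (a point): Point on the lever's vertical axis of rotation, 118 mm above the bench; axes as the fixture (it does not turn). The hub's top is 130 mm above the bench. A return spring (0.8 N m per rad from 0) throws the lever back through the clicks if it is let go at the fourth.
- knob (a point): Middle of the black upright knob at the lever's end, 145 mm above the bench and 140 mm from the lever's axis: a 22 mm cylinder from 119 to 165 mm above the bench, fixed to the lever. x outwards along the lever, z up. Pushing it takes up to 10 N: the push jumps by some 5 N as the roller meets a stud and falls away as it goes over it: one click.
- lever (a joint): Lever angle, rad: 0 at the back stop, growing clockwise from above, end stop 1.36. It points to -105 deg minus this angle in the fixture's x-y frame. Starts in free play. A sprung roller tops a stud and drops (click) at about 0.33, 0.51, 0.69, 0.87, 1.05, 1.23; a step of 0.18 is 25 mm at the knob. After the fourth click it sits between studs at 0.96.
- can: Bystander: upright white spray can, 66 mm diameter, 190 mm tall; origin at its foot. Leave it alone.
- brush: Bystander: hand brush lying flat; origin under it. Leave it alone.
- offcut: Bystander: flat steel offcut, 100 x 60 x 12 mm; origin under its centre. Leave it alone.
- square: Bystander: L-shaped dark steel piece, legs 100 and 120 mm, 20 mm high; origin under the middle of the leg along its x. Leave it alone.
- cup: Bystander: empty steel cup, 76 mm diameter, 90 mm tall; origin at its foot. Leave it alone.
- block: Bystander: dark steel block, 60 x 60 x 45 mm; origin under its centre. Leave it alone.
Mind the look-alikes: they are no part of the job. Several things have the shape of the thermometer; the one meant has the colours described above.

How it is judged:
By the outcome, as a careful person would: the job done as asked, in the order asked, and still so for the second after the job is handed in, while the arm keeps its last pose, push and grip.
It also fails if it takes over 67 s, if anything falls off the work surface, if the arm or the gripper's body presses on something with over 40 N, if the wrist force passes 120 N, or if a joint passes its speed limit or range.

ROBOT

A 6-joint arm with a two-finger parallel gripper is mounted at the origin on the work surface. World frame = base frame: x ahead of the robot, y to its left, z up, the work surface at z = 0. Lengths are in m, angles in rad, forces in N, time in s.
With the tool pointing down it reaches from about 0.325 to 0.925 m from the base axis. Payload 3.1 kg.
Tool frame: the origin (TCP) lies at the centre of the arm's flange, where the gripper is bolted on; the fingertips stand 173 mm ahead of it and the grasp point (between the pads) lies 155 mm ahead of it; z points along the fingers, y is the line along which they close (so a half turn about z gives the same grasp; the last joint's range is limited). The gripper opens to 85 mm and grips with 20 to 120 N. Pads are 22 mm wide; open, the fingers measure 114 mm over their backs; the gripper's body (76 mm by 85 mm) begins 54 mm behind the grasp point. The pads swing forward as they close: fully open they stand 13 mm farther back than shut.
Start: joints at [-1.385, 0.217, 1.613, -0, 1.311, -0.112], TCP at [0.183, -0.597, 0.405] pointing down, gripper open.
Joint ranges: [-2.75, 2.75], [-0.78, 2.1], [0.31, 2.55], [-1.13, 4.27], [0.13, 2.63], [-2.58, 2.58]. Speed limits (rad/s): [2.79, 2.79, 3.14, 3.14, 3.14, 3.14].

INTERFACE

Orientations are given as a rotation vector (axis times angle).
In Python, from workcell import bot gives the robot as it stands. The module is installed in compiled form; this text tells all that it offers.
- The arm moves only by the shell command python3 -m inch 'ROWS' [FORCE]. ROWS is text: rows parted by semicolons, each of 7 numbers parted by spaces: the shift along the tool's x, y, z in mm, then the turn, a rotation vector about the tool's x, y, z in rad, then the opening, from 0 (shut) to 1 (fully open). In form: dx dy dz ax ay az gripper; .... A call has 1 to 10 rows; each row is the pose to reach, as a shift and turn from the pose commanded when the call began, along the tool's axes at that moment; what a row does not reach only later rows make up. A row lasts 1/10 s, in which the tool goes at most 50 mm and 8.59 degrees, less where a joint would pass 70% of its speed; a pose out of reach is approached as far as the arm can. A call with a gripper value outside its range is refused whole. The fingers move at their own pace and stop on an object; FORCE is the grip in N (left out, the last holds). Time passes only in rows, so rows that repeat a pose let the fingers close. It gives the time, the measured TCP pose, the force, the opening and the grip force at its end, in the units of the state.
- bot.state(): the state, without advancing time (a new reading comes with each control period).
- bot.grab_frame(name): name is "side" or "top"; returns a dict with "frame" (400x640x3 uint8, red, green, blue), "fx", "fy", "cx", "cy" (pixels), "R" (3x3) and "t" (3): a world point X has camera coordinates R X + t. Camera axes: x right, y down, z forward; pixel columns grow to the right and rows downward; lengths in m; the calibration is good to about 2 mm. A picture is of the moment at which its call begins. There is no depth.
- bot.sign_off(): hands the job in; it is judged then, once.
The state is a dict: "time_s": time; "qpos": joint angles; "joint_velocities": joint speeds; "effort": joint torques, N m; "ee_pos": TCP position; "tool_rot": TCP orientation; "wrist_force": force on the tool from outside, world axes, zero at the start; "moment": the same for the moment, N m; "grip_width": finger opening in m; "gripper_force": force on a finger pad.
Only numpy, scipy, OpenCV 4.12 (cv2) and the standard library are available. Lean on these libraries where they do the work, as an engineer would, in place of code of your own. Each camera call takes 0.05 s, during which the arm holds its last target. There are 200 camera calls.

## Working session

There is one attempt and no reset: what is moved stays moved. The work goes in short steps, Python scripts to look and compute and a shell command to move; the robot and the scene stay as the last step left them, time stands still between calls to the robot, and variables do not carry over. Pictures are saved under pics/ and viewed, at most 10 in all, crops included, and the job is handed in when it is done.

```bash
mkdir -p pics; python3 - <<'E'
from workcell import bot
import cv2,numpy as np
print({k:np.round(v,3).tolist() for k,v in bot.state().items()})
for n in("side","top"):
    f=bot.grab_frame(n); cv2.imwrite(f"pics/{n}0.png",f["frame"][:,:,::-1])
    print(n,f["fx"],f["fy"],f["cx"],f["cy"],np.round(f["R"],3).tolist(),np.round(f["t"],3))
E
```

```text
{'time_s': 0.0, 'qpos': [-1.385, 0.218, 1.615, 0.0, 1.311, -0.112], 'joint_velocities': [0.0, -0.001, 0.0, 0.002, -0.002, -0.0], 'effort': [0.001, -39.685, -30.385, 0.0, 0.01, 0.0], 'ee_pos': [0.183, -0.597, 0.403], 'tool_rot': [-3.104, -0.466, 0.0], 'wrist_force': [0.326, 0.429, 0.166], 'moment': [0.021, 0.024, 0.021], 'gripper_force': 0.0, 'grip_width': 0.086}
side 476.3597223214854 476.3597223214854 320.1878223803619 201.64201862680278 [[-0.94, -0.342, 0.019], [-0.269, 0.702, -0.66], [0.212, -0.625, -0.751]] [0.517 0.212 1.397]
top 368.765713488663 368.765713488663 314.85544387907015 196.5250243146897 [[0.02, -1.0, 0.012], [-0.997, -0.02, -0.074], [0.074, -0.01, -0.997]] [-1.000e-03  5.430e-01  1.386e+00]
```

View pics/side0.png

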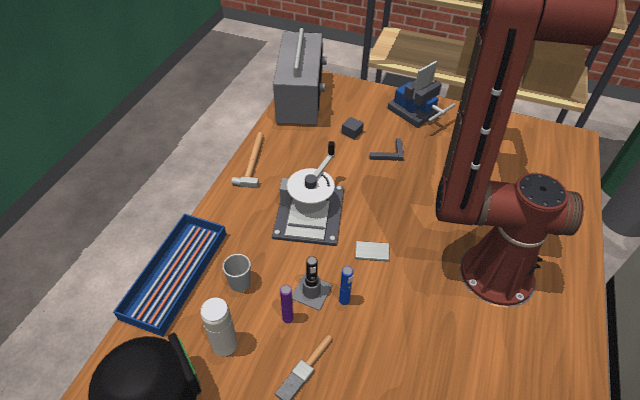

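View pics/top0.png

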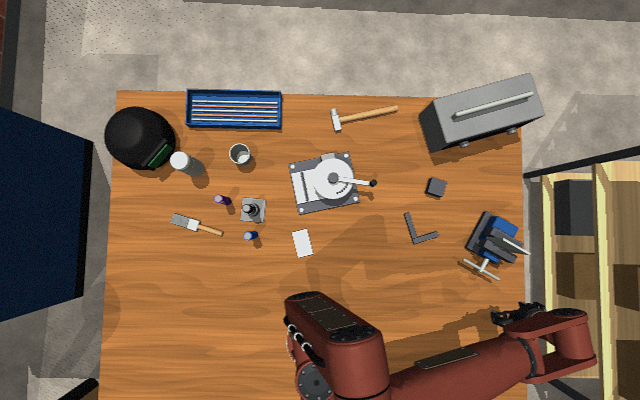

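The side view shows the black stick in the grey cradle at (312,275). The look-alikes are a purple stick at (287,303) and a blue one at (346,285). In the top view these are at (252,209), (222,199) and (250,236). Only the black one fits the description, and it is also the one in the cradle. The fixture is at side (310,205) and top (325,182), with the knob at top (373,183). Next I'll enlarge to confirm.

```bash
cat > h.py <<'E'
from workcell import bot
import cv2,numpy as np
from scipy.spatial.transform import Rotation as Rot
def grab(n): return bot.grab_frame(n)
def ray(f,u,v,z):
    R=np.array(f["R"]);t=np.array(f["t"]);c=-R.T@t
    d=R.T@np.array([(u-f["cx"])/f["fx"],(v-f["cy"])/f["fy"],1]); return c+d*(z-c[2])/d[2]
def proj(f,X):
    p=np.array(f["R"])@np.array(X)+f["t"]; return np.array([f["fx"]*p[0]/p[2]+f["cx"],f["fy"]*p[1]/p[2]+f["cy"]])
E
python3 - <<'E'
import cv2,numpy as np
s=cv2.imread("pics/side0.png");t=cv2.imread("pics/top0.png")
r=lambda a,k:cv2.resize(a,None,fx=k,fy=k,interpolation=cv2.INTER_CUBIC)
A=r(s[240:330,265:365],4); B=r(t[185:245,205:275],400/70)[:360,:400]
C=np.zeros((360,800,3),np.uint8);C[:,:400]=A;C[:B.shape[0],400:400+B.shape[1]]=B
cv2.imwrite("pics/crop1.png",C)
D=np.zeros((480,800,3),np.uint8)
a=r(s[135:247,265:355],4.2);D[:a.shape[0],:a.shape[1]]=a
b=r(t[145:220,283:383],4.2);D[:b.shape[0],380:380+b.shape[1]]=b
cv2.imwrite("pics/crop2.png",D)
E
```

```text
(no output)
```

View pics/crop1.png

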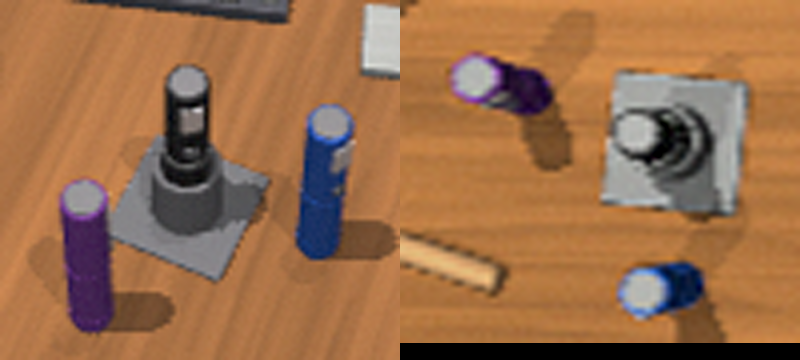

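View pics/crop2.png

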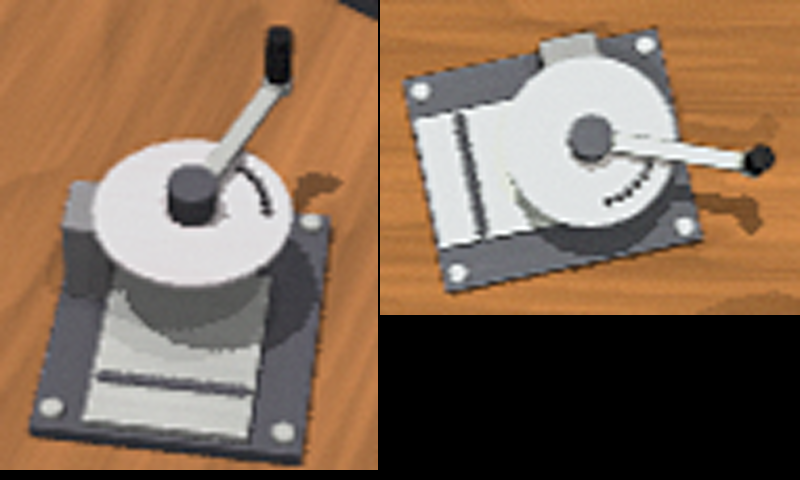

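The crop confirms the black stick in the cradle: its top is at side (312.2,259.5) and top (246.7,207.9). The hub top is at top (333.2,177.9) and side (311,178.3). The bead runs from top (302,172) to (308,201), and the knob is near top (374,182).

```bash
python3 - <<'E'
from h import *
s=grab("side");t=grab("top")
m=lambda n,x,z:print(n,np.round(x,4))
m("stick top T",ray(t,246.7,207.9,.156),0);m("stick top S",ray(s,312.2,259.5,.156),0)
for p in[(618,72),(748,85),(735,213),(604,200)]: m("foot",ray(t,(p[0]-400)/5.714+205,p[1]/5.714+185,.006),0)
F=lambda p:((p[0]-380)/4.2+283,p[1]/4.2+145)
G=lambda p:(p[0]/4.2+265,p[1]/4.2+135)
hT=ray(t,*F((591,138)),.13);hS=ray(s,*G((193,182)),.13);m("hub",hT,0);m("hubS",hS,0)
bT=[ray(t,*F(p),.028) for p in[(460,113),(484,234)]];bS=[ray(s,*G(p),.028) for p in[(99,376),(254,391)]]
m("beadT",bT,0);m("beadS",bS,0)
for b in(bT,bS): print("mid",np.mean(b,0).round(4),"dir",np.degrees(np.arctan2(*(b[0]-b[1])[1::-1])), "hub-bead vec",(np.mean(b,0)-hT).round(4))
for p in[(405,78),(655,30),(703,238),(448,292)]: m("base corner z.012",ray(t,*F(p),.012),0)
for p in [(748,160),(770,160)]:m("knob",ray(t,*F(p),.145),0)
m("knobtop S",ray(s,*G((280,32)),.165),0)
m("knobbot S",ray(s,*G((279,80)),.119),0)
st=bot.state(); print(Rot.from_rotvec(st["tool_rot"]).as_matrix().round(3))
# others
for n,p,z in[("can",(180,162),.19),("cup",(240,154),.09),("purple",(221,198.5),.15),("blue",(247.5,236),.15),("block",(436,187),.045),("square",(413,228),.02)]:m(n,ray(t,*p,z),0)
E
```

```text
stick top T [0.4887 0.2445 0.156 ]
stick top S [0.4869 0.2438 0.156 ]
foot [0.5339 0.2855 0.006 ]
foot [0.5269 0.198  0.006 ]
foot [0.4409 0.2041 0.006 ]
foot [0.4479 0.2919 0.006 ]
hub [ 0.6018 -0.0521  0.13  ]
hubS [ 0.6019 -0.0514  0.13  ]
beadT [[0.635  0.061  0.028 ]
 [0.5256 0.037  0.028 ]]
beadS [[0.6307 0.066  0.028 ]
 [0.5197 0.0386 0.028 ]]
mid [0.5803 0.049  0.028 ] dir 12.397026030218024 hub-bead vec [-0.0215  0.1011 -0.102 ]
mid [0.5752 0.0523 0.028 ] dir 13.844021670854326 hub-bead vec [-0.0266  0.1044 -0.102 ]
base corner z.012 [0.6686 0.1126 0.012 ]
base corner z.012 [ 0.7182 -0.1165  0.012 ]
base corner z.012 [ 0.527  -0.1629  0.012 ]
base corner z.012 [0.4731 0.0687 0.012 ]
knob [ 0.5843 -0.1819  0.145 ]
knob [ 0.5847 -0.2002  0.145 ]
knobtop S [ 0.5845 -0.1912  0.165 ]
knobbot S [ 0.5823 -0.188   0.119 ]
[[ 0.956  0.293 -0.   ]
 [ 0.293 -0.956  0.001]
 [ 0.    -0.001 -1.   ]]
can [0.637  0.4672 0.19  ]
cup [0.6872 0.2868 0.09  ]
purple [0.5195 0.335  0.15  ]
blue [0.3927 0.2396 0.15  ]
block [ 0.586  -0.4448  0.045 ]
square [ 0.4303 -0.3649  0.02  ]
```

```bash
cat >> h.py <<'E'
def go(x,y,z,a):
    "tool-frame shift (mm) and turn to put TCP at x,y,z, tool down with tool x at world angle a (deg)"
    st=bot.state();R=Rot.from_rotvec(st["tool_rot"]);p=np.array(st["ee_pos"])
    w=Rot.from_matrix([[np.cos(np.radians(a)),np.sin(np.radians(a)),0],[np.sin(np.radians(a)),-np.cos(np.radians(a)),0],[0,0,-1]])
    print("t",st["time_s"],"pos",p.round(4),"F",np.round(st["wrist_force"],1),"w",round(st["grip_width"],4),"gf",st["gripper_force"])
    print("shift",(R.inv().apply(np.array([x,y,z])-p)*1000).round(1),"turn",(R.inv()*w).as_rotvec().round(4))
E
python3 -c "
from h import *
go(.488,.244,.40,35)"
```

```text
t 0.2 pos [ 0.1833 -0.5972  0.4039] F [ 1.2 -0.3 -0.4] w 0.0852 gf 0.0
shift [ 538.1 -714.8    5. ] turn [-0.0015 -0.0004 -0.3131]
```

```bash
python3 -m inch '30 -40 0 0 0 0 0.7; 60 -80 0 0 0 -0.03 0.7; 90 -120 0 0 0 -0.07 0.7; 120 -160 0 0 0 -0.1 0.7; 150 -200 0 0 0 -0.14 0.7; 180 -240 0 0 0 -0.17 0.7; 210 -280 0 0 0 -0.21 0.7; 240 -320 0 0 0 -0.24 0.7; 270 -360 0 0 0 -0.28 0.7; 300 -400 0 0 0 -0.31 0.7'; python3 -c "
from h import *
go(.488,.244,.40,35)"
```

```text
time_s: 1.2
ee_pos: [0.3528, -0.1251, 0.4049]
tool_rot: [2.997, 0.941, 0.002]
wrist_force: [1.6, -1.0, 0.7]
grip_width: 0.0597
gripper_force: 0.0
t 1.2 pos [ 0.3528 -0.1251  0.4049] F [ 1.6 -1.   0.7] w 0.0597 gf 0.0
shift [ 321.9 -225.6    4.8] turn [ 0.0011 -0.0007 -0.0025]
```

```bash
python3 -m inch '40 -28 0 0 0 0 0.7; 80 -56 0 0 0 0 0.7; 120 -84 0 0 0 0 0.7; 160 -112 0 0 0 0 0.7; 200 -140 0 0 0 0 0.7; 240 -168 0 0 0 0 0.7; 275 -193 0 0 0 0 0.7; 305 -214 2 0 0 0 0.7; 322 -225 5 0 0 0 0.7; 322 -225 5 0 0 0 0.7'; python3 -c "
from h import *
go(.488,.244,.285,35)"
```

```text
time_s: 2.2
ee_pos: [0.4889, 0.2436, 0.399]
tool_rot: [-2.996, -0.945, 0.001]
wrist_force: [-0.2, -0.2, -0.3]
grip_width: 0.0595
gripper_force: 0.0
t 2.2 pos [0.4889 0.2436 0.399 ] F [-0.2 -0.2 -0.3] w 0.0595 gf 0.0
shift [ -0.5  -0.8 114. ] turn [-0.0007  0.0006  0.0001]
```

```bash
python3 -m inch '-0.5 -1 30 0 0 0 0.7; -0.5 -1 60 0 0 0 0.7; -0.5 -1 90 0 0 0 0.7; -0.5 -1 108 0 0 0 0.7; -0.5 -1 114 0 0 0 0.7; -0.5 -1 114 0 0 0 0.7'; python3 - <<'E'
from h import *
s=grab("side");cv2.imwrite("pics/g1.png",cv2.resize(s["frame"][200:330,240:400,::-1],None,fx=4,fy=4))
E
```

```text
time_s: 2.8
ee_pos: [0.4872, 0.2412, 0.2849]
tool_rot: [2.998, 0.939, -0.004]
wrist_force: [-0.2, 0.2, 0.3]
grip_width: 0.0595
gripper_force: 0.0
```

View pics/g1.png

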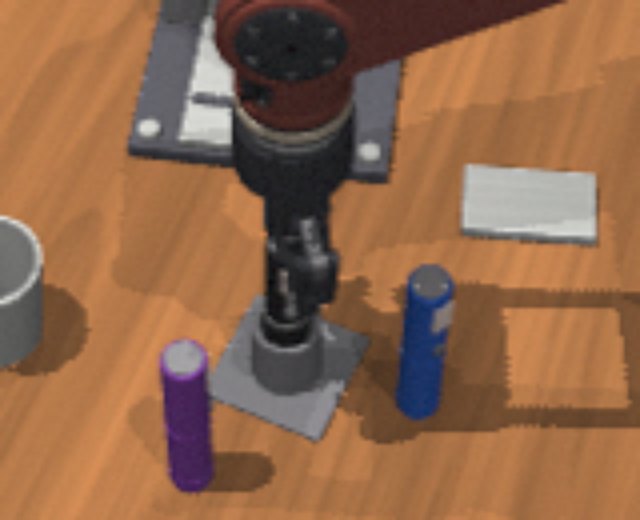

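The fingers straddle the stick at crop (295,280), clear of the purple stick (185,400) and the blue one (430,340). I'll close now.

```bash
python3 -m inch '0 0 0 0 0 0 0.5; 0 0 0 0 0 0 0.3; 0 0 0 0 0 0 0.2; 0 0 0 0 0 0 0.1; 0 0 0 0 0 0 0.1; 0 0 0 0 0 0 0.1; 0 0 0 0 0 0 0.1; 0 0 0 0 0 0 0.1' 40; python3 -c "
from h import *
go(.488,.244,.285,35)"
```

```text
time_s: 3.65
ee_pos: [0.4884, 0.2427, 0.2876]
tool_rot: [-2.996, -0.94, -0.005]
wrist_force: [-2.2, 1.1, 5.8]
grip_width: 0.0295
gripper_force: 39.1
t 3.65 pos [0.4884 0.2427 0.2876] F [-2.2  1.1  5.8] w 0.0295 gf 39.140074253082275
shift [ 0.4 -1.2  2.6] turn [-0.0003 -0.0032 -0.0031]
```

```bash
python3 -m inch '0 0 -5 0 0 0 0.1; 0 0 -15 0 0 0 0.1; 0 0 -30 0 0 0 0.1; 0 0 -50 0 0 0 0.1; 0 0 -70 0 0 0 0.1; 0 0 -90 0 0 0 0.1; 0 0 -106 0 0 0 0.1; 0 0 -110 0 0 0 0.1; 0 0 -110 0 0 0 0.1' 60; python3 - <<'E'
from h import *
go(.578,.0505,.392,35)
s=grab("side");cv2.imwrite("pics/g2.png",cv2.resize(s["frame"][180:330,240:400,::-1],None,fx=4,fy=4))
E
```

```text
time_s: 4.55
ee_pos: [0.4879, 0.2419, 0.397]
tool_rot: [2.997, 0.94, 0.003]
wrist_force: [-0.1, -0.4, -1.8]
grip_width: 0.0287
gripper_force: 58.9
t 4.55 pos [0.4879 0.2419 0.397 ] F [-0.1 -0.4 -1.8] w 0.0287 gf 58.88100028038025
shift [-35.4 208.6   5.2] turn [ 0.001  -0.0019 -0.0031]
```

View pics/g2.png

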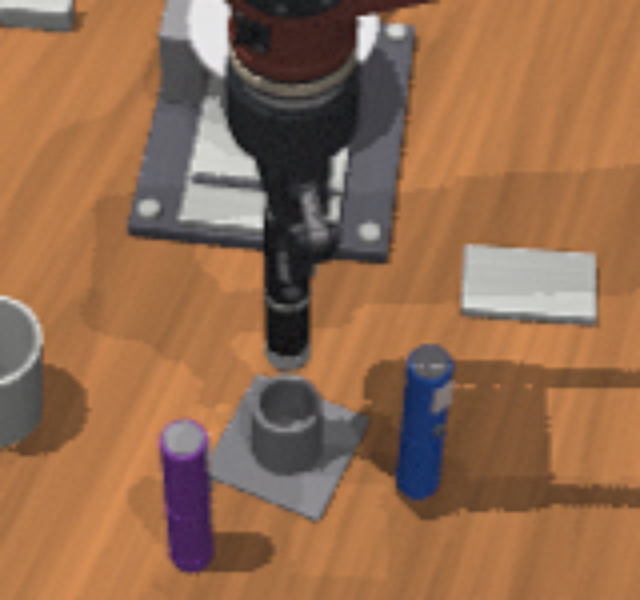

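The stick is held upright, with its lens at crop (288,360). The cup is empty at (287,390). Next it goes over the bead.

```bash
python3 -c "
from h import *
s=grab('side');print(proj(s,[.488,.243,.115]),ray(s,311.75,277.5,.06))"
python3 -m inch '-3 20 0 0 0 0 0.1; -9 55 0 0 0 0 0.1; -16 95 0 0 0 0 0.1; -23 135 2 0 0 0 0.1; -29 172 4 0 0 0 0.1; -33 197 6 0 0 0 0.1; -35 208 7 0 0 0 0.1; -35 208 7 0 0 0 0.1; -35 208 7 0 0 0 0.1; -35 208 7 0 0 0 0.1'; python3 -c "
from h import *
go(.578,.0505,.390,35)"
```

```text
[311.8249851  267.95047649] [0.48968684 0.23812972 0.06      ]
time_s: 5.65
ee_pos: [0.5772, 0.0526, 0.3884]
tool_rot: [-2.996, -0.942, 0.001]
wrist_force: [0.9, 0.8, -2.0]
grip_width: 0.029
gripper_force: 59.2
t 5.65 pos [0.5772 0.0526 0.3884] F [ 0.9  0.8 -2. ] w 0.029 gf 59.170376658439636
shift [-0.5  2.2 -1.6] turn [-0.001   0.0004 -0.0015]
```

```bash
python3 -m inch '0 0 0 0 0 0 0.1; 0 0 0 0 0 0 0.1; 0 0 0 0 0 0 0.1; 0 0 0 0 0 0 0.1; 0 0 0 0 0 0 0.1; 0 0 0 0 0 0 0.1; 0 0 0 0 0 0 0.1; 0 0 0 0 0 0 0.1; 0 0 0 0 0 0 0.1; 0 0 0 0 0 0 0.1'>/dev/null; python3 -m inch '0 0 0 0 0 0 0.1; 0 0 0 0 0 0 0.1; 0 0 0 0 0 0 0.1; 0 0 0 0 0 0 0.1; 0 0 0 0 0 0 0.1; 0 0 0 0 0 0 0.1; 0 0 0 0 0 0 0.1; 0 0 0 0 0 0 0.1; 0 0 0 0 0 0 0.1; 0 0 0 0 0 0 0.1'; python3 - <<'E'
from h import *
go(.488,.243,.397,35)
s=grab("side");cv2.imwrite("pics/g3.png",cv2.resize(s["frame"][130:260,240:400,::-1],None,fx=4,fy=4))
print(proj(s,[.578,.051,.108]),proj(s,[.578,.051,.028]))
E
```

```text
time_s: 7.65
ee_pos: [0.5777, 0.0513, 0.3887]
tool_rot: [-2.998, -0.94, -0.0]
wrist_force: [-0.1, -1.4, -2.0]
grip_width: 0.0286
gripper_force: 59.2
t 7.65 pos [0.5777 0.0513 0.3887] F [-0.1 -1.4 -2. ] w 0.0286 gf 59.170249700546265
shift [  35.8 -208.6   -8.3] turn [-0.     -0.     -0.0031]
[306.21780011 208.88347255] [306.28467022 225.7336031 ]
```

View pics/g3.png

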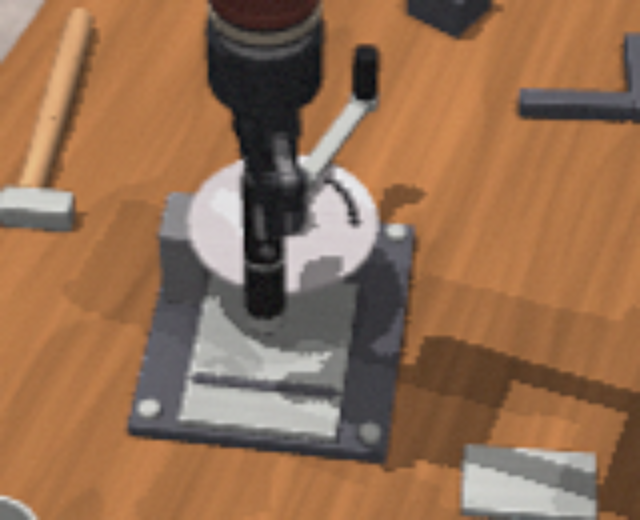

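The lens is at crop (265,315), which is px (306.2,208.8). That matches the projected point 80 mm above the bead's middle, and the lens has been still for 2 s. Now I'll reverse the path to the cradle.

```bash
python3 -m inch '2 -11 -7 0 0 0 0.1; 6 -36 -7 0 0 0 0.1; 12 -73 -7 0 0 0 0.1; 19 -113 -7 0 0 0 0.1; 26 -153 -7 0 0 0 0.1; 32 -188 -7 0 0 0 0.1; 35 -208 -7 0 0 0 0.1; 35 -208 -7 0 0 0 0.1; 35 -208 -7 0 0 0 0.1; 35 -208 -7 0 0 0 0.1'; python3 - <<'E'
from h import *
go(.4882,.2423,.287,35)
s=grab("side");cv2.imwrite("pics/g4.png",cv2.resize(s["frame"][230:310,270:360,::-1],None,fx=6,fy=6))
E
```

```text
time_s: 8.7
ee_pos: [0.4879, 0.2416, 0.3961]
tool_rot: [2.997, 0.939, 0.001]
wrist_force: [-0.1, -0.1, -2.0]
grip_width: 0.029
gripper_force: 59.2
t 8.7 pos [0.4879 0.2416 0.3961] F [-0.1 -0.1 -2. ] w 0.029 gf 59.159220457077026
shift [  0.6  -0.5 109.1] turn [ 0.0006 -0.0004 -0.0036]
```

Same pose as after lifting, so I'll lower gently.

```bash
python3 -m inch '0 0 20 0 0 0 0.1; 0 0 40 0 0 0 0.1; 0 0 55 0 0 0 0.1; 0 0 70 0 0 0 0.1; 0 0 85 0 0 0 0.1; 0 0 95 0 0 0 0.1; 0 0 102 0 0 0 0.1; 0 0 106 0 0 0 0.1; 0 0 106 0 0 0 0.1'
```

```text
time_s: 9.65
ee_pos: [0.4875, 0.2423, 0.289]
tool_rot: [-2.997, -0.94, 0.001]
wrist_force: [-0.9, 3.6, -3.6]
grip_width: 0.0288
gripper_force: 59.3
```

```bash
python3 -m inch '0 0 1 0 0 0 0.1; 0 0 2 0 0 0 0.1; 0 0 2 0 0 0 0.1' 40;  python3 -m inch '0 0 0 0 0 0 0.4; 0 0 0 0 0 0 0.5; 0 0 0 0 0 0 0.6; 0 0 0 0 0 0 0.7; 0 0 0 0 0 0 0.7'; python3 -c "
from h import *
go(.4882,.2423,.40,35)"
```

```text
time_s: 9.95
ee_pos: [0.4878, 0.2423, 0.2882]
tool_rot: [-2.997, -0.94, -0.001]
wrist_force: [-1.8, 4.6, -0.4]
grip_width: 0.0287
gripper_force: 59.3
time_s: 10.45
ee_pos: [0.4878, 0.2418, 0.2878]
tool_rot: [2.997, 0.94, 0.0]
wrist_force: [1.3, 0.9, 0.1]
grip_width: 0.0597
gripper_force: 0.0
t 10.45 pos [0.4878 0.2418 0.2878] F [1.3 0.9 0.1] w 0.0597 gf 0.0
shift [   0.6   -0.2 -112.2] turn [ 0.0006  0.0001 -0.0031]
```

```bash
python3 -m inch '0 0 -15 0 0 0 0.7; 0 0 -50 0 0 0 0.7; 0 0 -90 0 0 0 0.7; 0 0 -115 0 0 0 0.7; 0 0 -115 0 0 0 0.7'; python3 - <<'E'
from h import *
go(.5845,-.190,.40,83)
s=grab("side");t=grab("top")
a=cv2.resize(s["frame"][230:310,270:360,::-1],None,fx=4,fy=4);b=cv2.resize(s["frame"][130:220,270:360,::-1],None,fx=4,fy=4)
c=cv2.resize(t["frame"][150:215,310:390,::-1],None,fx=4.8,fy=4.8)
D=np.zeros((680,790,3),np.uint8);D[:320,:360]=a;D[320:,:360]=b;D[:312,400:784]=c
cv2.imwrite("pics/g5.png",D[:,:][:600] if 0 else cv2.resize(D,(697,600)))
E
```

```text
time_s: 10.95
ee_pos: [0.4893, 0.2426, 0.4095]
tool_rot: [-2.997, -0.94, -0.019]
wrist_force: [-0.5, -0.1, 1.1]
grip_width: 0.06
gripper_force: 0.0
t 10.95 pos [0.4893 0.2426 0.4095] F [-0.5 -0.1  1.1] w 0.06 gf 0.0
shift [-169.1  409.4    9. ] turn [ 0.008  -0.0092 -0.8407]
```

View pics/g5.png

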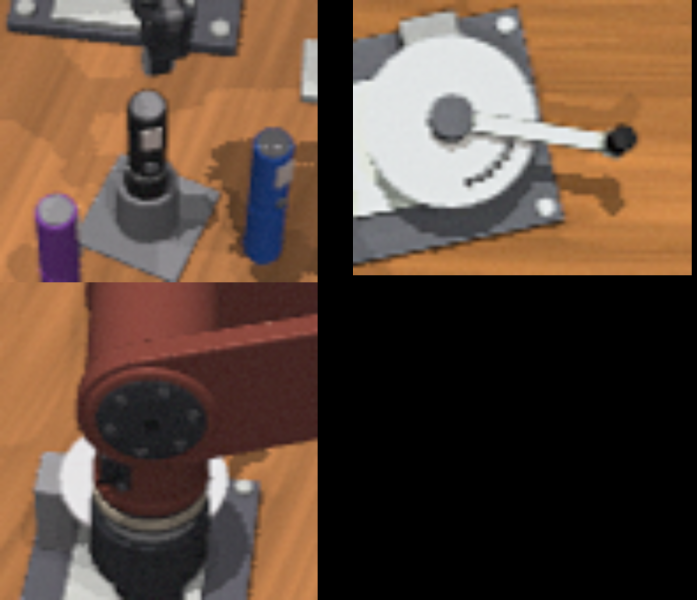

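The thermometer stands in the cradle again at crop (147,140), with blue and purple unmoved. The lever is still in free play and its knob is at top px (373,183). Next I'll go above the knob.

```bash
python3 -m inch '-10 24 2 0 0 -0.05 0.7; -27 65 4 0 0 -0.13 0.7; -45 109 6 0 0 -0.22 0.7; -63 153 9 0 0 -0.32 0.7; -81 197 9 0 0 -0.41 0.7; -99 241 9 0 0 -0.5 0.7; -117 285 9 0 0 -0.59 0.7; -135 329 9 0 0 -0.68 0.7; -151 368 9 0 0 -0.76 0.7; -163 397 9 0 0 -0.82 0.7' >/dev/null; python3 -m inch '-6 11 0 0 0 -0.02 0.7; -6 11 0 0 0 -0.02 0.7; -6 11 0 0 0 -0.02 0.7'; python3 -c "
from h import *
go(.5845,-.190,.305,83)"
```

```text
time_s: 12.35
ee_pos: [0.5904, -0.1834, 0.3922]
tool_rot: [-2.351, -2.079, 0.001]
wrist_force: [-0.3, 0.7, -0.7]
grip_width: 0.0597
gripper_force: 0.0
t 12.35 pos [ 0.5904 -0.1834  0.3922] F [-0.3  0.7 -0.7] w 0.0597 gf 0.0
shift [-7.5 -4.8 87.2] turn [-0.0029 -0.0016 -0.0008]
```

```bash
python3 -m inch '-7 -5 15 0 0 0 0.7; -7 -5 35 0 0 0 0.7; -7 -5 55 0 0 0 0.7; -7 -5 72 0 0 0 0.7; -7 -5 84 0 0 0 0.7; -7 -5 87 0 0 0 0.7; -7 -5 87 0 0 0 0.7'; python3 - <<'E'
from h import *
go(.5845,-.190,.305,83)
s=grab("side");t=grab("top")
a=cv2.resize(s["frame"][110:210,270:370,::-1],None,fx=4,fy=4)
c=cv2.resize(t["frame"][145:225,310:400,::-1],None,fx=4,fy=4)
D=np.zeros((400,780,3),np.uint8);D[:,:400]=a;D[:320,410:770]=c
cv2.imwrite("pics/g6.png",D)
E
```

```text
time_s: 13.05
ee_pos: [0.5844, -0.1902, 0.306]
tool_rot: [-2.352, -2.081, 0.001]
wrist_force: [-0.6, 0.2, 0.7]
grip_width: 0.0598
gripper_force: 0.0
t 13.05 pos [ 0.5844 -0.1902  0.306 ] F [-0.6  0.2  0.7] w 0.0598 gf 0.0
shift [0.2 0.  1. ] turn [-0.0013 -0.0004 -0.0003]
```

View pics/g6.png

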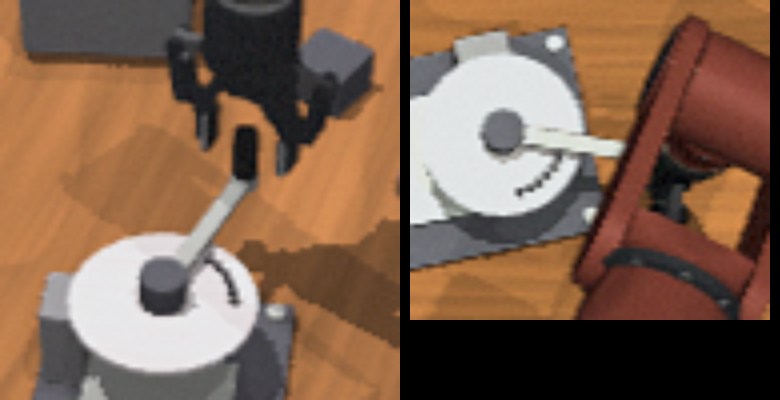

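The knob at crop (245,150) sits midway between the fingertips at (205,130) and (285,160). I'll close on it.

```bash
python3 -m inch '0 0 0 0 0 0 0.5; 0 0 0 0 0 0 0.3; 0 0 0 0 0 0 0.2; 0 0 0 0 0 0 0.1; 0 0 0 0 0 0 0.05; 0 0 0 0 0 0 0.05; 0 0 0 0 0 0 0.05; 0 0 0 0 0 0 0.05' 60; cat >> h.py <<'E'
H=np.array([.6018,-.0517])
def lev():
    st=bot.state();p=np.array(st["ee_pos"]);z=Rot.from_rotvec(st["tool_rot"]).as_matrix()[:,2]
    k=(p+.155*z)[:2]-H;q=np.radians(-105+13)-np.arctan2(k[1],k[0])
    F=np.array(st["wrist_force"]);u=k/np.hypot(*k)
    print("t",st["time_s"],"r",np.hypot(*k).round(4),"q",q.round(3),"z",p[2].round(4),"Frad",(F[:2]@u).round(1),"Fcw",(F[0]*u[1]-F[1]*u[0]).round(1),"Fz",F[2].round(1),"w",st["grip_width"],"gf",st["gripper_force"])
E
python3 -c "
from h import *
lev()"
```

```text
time_s: 13.95
ee_pos: [0.5852, -0.191, 0.3077]
tool_rot: [2.353, 2.08, 0.001]
wrist_force: [-1.2, 0.5, 5.9]
grip_width: 0.0206
gripper_force: 58.7
t 13.95 r 0.1403 q 0.082 z 0.3077 Frad -0.3 Fcw 1.2 Fz 5.9 w 0.020632484796772262 gf 58.72118532657623
```

```bash
python3 -m inch '0.1 -5.6 0 0 0 0.04 0.05; 0.5 -11.2 0 0 0 0.08 0.05; 1 -16.8 0 0 0 0.12 0.05; 1.8 -22.3 0 0 0 0.16 0.05; 2.8 -27.8 0 0 0 0.2 0.05; 4 -33.3 0 0 0 0.24 0.05; 5.5 -38.7 0 0 0 0.28 0.05; 7.1 -44 0 0 0 0.32 0.05; 8.1 -46.7 0 0 0 0.34 0.05; 8.1 -46.7 0 0 0 0.34 0.05'; python3 -c "
from h import *
lev()"
```

```text
time_s: 14.95
ee_pos: [0.5401, -0.1771, 0.3077]
tool_rot: [2.669, 1.652, 0.003]
wrist_force: [2.8, 0.6, 4.6]
grip_width: 0.0204
gripper_force: 59.2
t 14.95 r 0.1397 q 0.418 z 0.3077 Frad -1.8 Fcw -2.3 Fz 4.6 w 0.020357983107330016 gf 59.19093310832977
```

```bash
python3 -m inch '0.1 -5.6 0 0 0 0.04 0.05; 0.5 -11.2 0 0 0 0.08 0.05; 1 -16.8 0 0 0 0.12 0.05; 1.8 -22.3 0 0 0 0.16 0.05; 2.3 -25.1 0 0 0 0.18 0.05; 2.3 -25.1 0 0 0 0.18 0.05'; python3 -c "
from h import *
lev()";python3 -m inch '0.1 -5.6 0 0 0 0.04 0.05; 0.5 -11.2 0 0 0 0.08 0.05; 1 -16.8 0 0 0 0.12 0.05; 1.8 -22.3 0 0 0 0.16 0.05; 2.3 -25.1 0 0 0 0.18 0.05; 2.3 -25.1 0 0 0 0.18 0.05'; python3 -c "
from h import *
lev()"
```

```text
time_s: 15.55
ee_pos: [0.5188, -0.164, 0.3077]
tool_rot: [2.807, 1.405, 0.003]
wrist_force: [2.6, 0.1, 6.5]
grip_width: 0.0205
gripper_force: 59.4
t 15.55 r 0.1395 q 0.598 z 0.3077 Frad -1.7 Fcw -2.0 Fz 6.5 w 0.020511577193876987 gf 59.368003606796265
time_s: 16.15
ee_pos: [0.5001, -0.1472, 0.3077]
tool_rot: [2.922, 1.148, 0.004]
wrist_force: [3.7, -0.9, 5.5]
grip_width: 0.0199
gripper_force: 59.4
t 16.15 r 0.1393 q 0.778 z 0.3077 Frad -2.1 Fcw -3.2 Fz 5.5 w 0.019932645466813764 gf 59.37826931476593
```

```bash
for i in 1; do python3 -m inch '0 -4.2 0 0 0 0.03 0.05; 0.3 -8.4 0 0 0 0.06 0.05'|grep -E 'wrist|ee_pos'; done; python3 -c "
from h import *
lev()"; python3 -m inch '0.1 -4.2 0 0 0 0.03 0.05'|grep -E 'wrist'; python3 -c "
from h import *
lev()"; python3 -m inch '0.1 -4.2 0 0 0 0.03 0.05; 0.2 -8.4 0 0 0 0.06 0.05; 0.7 -13 0 0 0 0.09 0.05; 0.7 -13 0 0 0 0.09 0.05; 0.7 -13 0 0 0 0.09 0.05'|grep wrist; python3 - <<'E'
from h import *
lev()
s=grab("side");t=grab("top")
a=cv2.resize(s["frame"][130:240,265:365,::-1],None,fx=4,fy=4)
c=cv2.resize(t["frame"][145:225,300:390,::-1],None,fx=4,fy=4)
D=np.zeros((440,780,3),np.uint8);D[:,:400]=a;D[:320,410:770]=c
cv2.imwrite("pics/g7.png",D)
E
```

```text
ee_pos: [0.4951, -0.1415, 0.3077]
wrist_force: [5.1, -3.0, 3.7]
t 16.35 r 0.1392 q 0.83 z 0.3077 Frad -2.0 Fcw -5.6 Fz 3.7 w 0.020122389964600782 gf 59.30742859840393
wrist_force: [2.1, 0.3, 7.8]
t 16.45 r 0.1392 q 0.864 z 0.3076 Frad -1.8 Fcw -1.1 Fz 7.8 w 0.020447374650240092 gf 59.63184356689453
wrist_force: [3.1, -2.4, 4.9]
t 16.95 r 0.1391 q 0.96 z 0.3077 Frad -1.3 Fcw -3.7 Fz 4.9 w 0.020401977190797775 gf 59.41454350948334
```

View pics/g7.png

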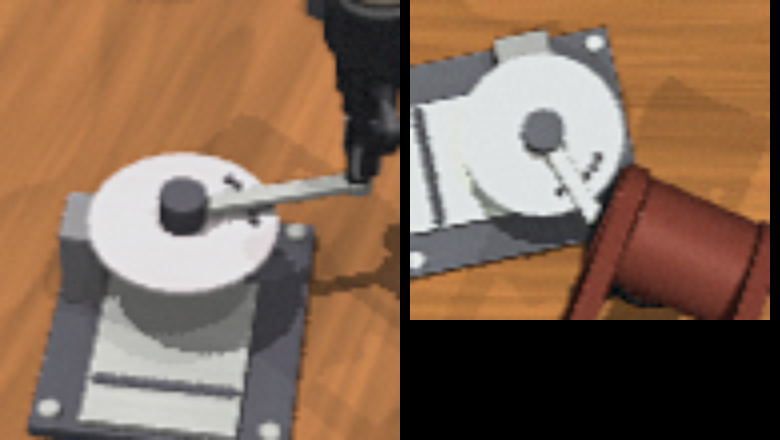

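The side crop shows the lever at (290,190), gripped at the knob, with studs on both sides of it. The push rose to 5.6 N and dropped at q≈0.86, which is the fourth click. The lever now sits at 0.96, so I'll hand in while holding it.

```bash
python3 -c "
from h import *
lev(); print(bot.sign_off())"
```

```text
t 17.05 r 0.1391 q 0.96 z 0.3077 Frad -1.7 Fcw -3.5 Fz 5.9 w 0.02041557979535615 gf 59.421926736831665
the job is handed in; nothing more can be done
None
```

I held the thermometer still for about 2 s, 8 cm above the weld bead's middle, and stood it back in its cradle; then I turned the lever four clicks to about 0.96 rad and handed the job in at 17 s, still gripping the knob (no verdict came back).

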